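# Bar a sock carton into the check-scan jig

### The job

Slide the sock carton along its lane, under the code-reader bridge, until it is fully up against the end stop. Then bar it in: pull up the red plunger knob, slide the yellow bar out across the lane behind the carton to the next hole and let the pin drop fully home. Finish still holding the red knob with the pin home, keep the carton down in its lane throughout, and leave everything else on the bench where it stands.

Things in the scene. Friction and masses are not known exactly. Their poses are not given: they have to be found in the camera images.
- jig: fixed check-scan jig. Origin on the bench top, mid-width of its lane; its y axis runs along the lane towards the end stop, its x axis (level) roughly away from the robot. The lane is a grey plate, 6 mm thick, 124 mm wide, from y -248 to +232 mm, with two low aluminium guides along it: 70 mm apart, 5 mm thick, tops 16 mm above the bench
- lane_end (a point): point on the lane plate at the foot of the dark end stop's face: jig x 0, y +200, z 6 mm. The end stop is 78 mm wide, its top 58 mm above the bench
- bridge (a point): mid-point of the underside of the aluminium bridge over the lane: jig x 0, y +140, z 82 mm. The bridge covers y +115 to +165 mm; posts at x +-52 to +-58 mm; a black and yellow code reader stands on it, up to 134 mm above the bench
- carton_center (a point): centre of the closed brown carton in the lane, white label on top: 64 mm across the lane, 180 mm along it, 60 mm high, top 66 mm above the bench, 0.11 to 0.24 kg, rigid; 3 mm of play to each guide. Grip it across, or push from behind. Against the end stop its centre is at jig y +110 mm, its rear end at +20 mm; its rear 95 mm stay clear of the bridge
- next_hole (a point): mouth of the next pin hole, hidden under the parked bar: jig x +105, y -7, z 56 mm, in the top of the fixed steel tube that carries the bar. The tube, 32 mm square, lies along jig x from x +85 to +345 mm, its axis 40 mm above the bench, held in an aluminium foot block (to x +369, 70 mm high). It has pin holes 11 mm long at jig x +105, +180 (pin starts here) and +255 mm
- bar (a joint): slide of the yellow outer tube along the fixed tube, m: starts at 0 (parked), grows as it moves out across the lane, to jig -x. The pin locks it at -0.075, 0 and +0.075, with about 1.5 mm of play either way; the next hole is the one at +0.075. Range -0.077 to 0.090. With the pin pulled it slides against about 2 N of friction and stays where it is left
- bar_nose (a point): front of the bar's black rubber nose (44 mm square, this point 40 mm above the bench): jig x +62 mm parked, -13 mm at the next hole, y -7 mm. Behind the nose the yellow tube is 40 mm square, 20 to 60 mm above the bench, 160 mm long. Barred, the nose passes 5 mm behind a carton that is fully home; a carton left short of the end stop is in its way
- plunger (a joint): lift of the spring plunger, m: 0 = pin fully home, range 0 to 0.015. The 8 mm round-tipped pin is clear of the tube above 0.009; let go between holes it rests on the tube at about 0.008 and drops in over a hole. The spring pulls it down with about 4.5 N at 0 and 9 N at 0.012. It rides with the bar
- knob_center (a point): centre of the red plunger knob, an upright cylinder 26 mm across and 26 mm high, 88 to 114 mm above the bench with the pin home: jig x +180 mm parked, +105 mm at the next hole, y -7 mm. Under it an 18 mm barrel (24 mm nut at its foot) stands on the yellow tube, whose top is at 60 mm. Lift the knob to pull the pin; moved sideways it takes the bar along
- label_roll: bystander: white label roll standing on end, 84 mm across, 60 mm high; origin under its centre
- cutter: bystander: orange box cutter lying flat, 150 x 30 x 18 mm, long along its x; origin under its centre
- gun_scanner: bystander: black hand-held bar-code scanner lying on its side, 66 x 190 x 48 mm, long along its y; origin under its centre
- tape_roll: bystander: amber tape roll lying flat, 100 mm across, 48 mm high; origin under its centre
- mug: bystander: blue mug, 80 mm across, 92 mm high, handle at its +y; origin under its centre
- stapler: bystander: red and black stapler, 140 x 34 x 52 mm, long along its x; origin under its centre
- spare_carton: bystander: flat closed carton, 200 x 120 x 55 mm; origin under its centre
Not all that is in view belongs to the job. Leave any green or turquoise look-alike of the part that bears carton_center alone.

How it is judged:
By the outcome, as a careful person would: the job done as asked, in the order asked, and still so for the second after the job is handed in, while the arm keeps its last pose, push and grip.
It also fails if it takes over 45 s, if anything falls off the work surface, if the arm or the gripper's body presses on something with over 40 N, if the wrist force passes 120 N, or if a joint passes its speed limit or range.

### The arm

A 6-joint arm with a two-finger parallel gripper is mounted at the origin on the work surface. World frame = base frame: x ahead of the robot, y to its left, z up, the work surface at z = 0. Lengths are in mm, angles in rad, forces in N, time in s.
With the tool pointing down it reaches from about 275 to 750 mm from the base axis. Payload 10.2 kg.
Tool frame: the origin (TCP) lies on the centre line of the jaws, within the pads' length; the fingertips stand robot.tip_reach ahead of it and the grasp point (between the pads) lies 11 mm behind it (robot.tip_reach is the distance from the TCP to the fingertips, in mm); z points along the fingers, x is the direction in which the jaws open and shut, and the axes are right-handed (so a half turn about z gives the same grasp; the last joint's range is limited). The gripper opens to 85 mm and grips with 20 to 120 N. Pads are 22 mm wide; open, the fingers measure 114 mm over their backs; the gripper's body (76 mm by 85 mm) begins 54 mm behind the grasp point. The pads swing forward as they close: fully open they stand 13 mm farther back than shut.
Start: joints at [-1.564, 0.313, 1.498, -0, 1.331, -0.223], TCP at [119.572, -511.208, 239.294] pointing down, gripper open.
Joint ranges: [-2.94, 2.94], [-0.97, 2.17], [0.19, 2.56], [-1.23, 4.37], [0.02, 3.11], [-2.88, 2.88]. Speed limits (rad/s): [2.39, 2.39, 3.01, 3.14, 3.14, 3.14].

### API

Orientations are given as a unit quaternion [x, y, z, w].
In Python, from workcell import robot, eyes gives the robot as it stands.
- The arm moves only by the tool send_rows, never from a script. Its argument "plan" is a list of rows, each an object with "dp": the shift along the tool's x, y, z in mm, a list of three; "dr": the turn, a rotation vector about the tool's x, y, z in degrees, a list of three. A call has 1 to 20 rows; each row shifts and turns the pose as measured when the row begins, along the tool's axes as they then stand; what a row does not reach is not made up. A row lasts 1/10 s, in which the tool goes at most 50 mm and 8.59 degrees, less where a joint would pass 70% of its speed; a pose out of reach is approached as far as the arm can. A call is refused whole if a number of a shift passes 50 or a number of a turn 8.59, either way. A call with a gripper value outside its range is refused whole. "grip" is the opening, from 0 (shut) to 1 (fully open), set as the call begins (left out, the last holds). The fingers move at their own pace and stop on an object; the grip force is fixed at half the most. Time passes only in rows, so rows that do not move let the fingers close. It gives the time, the measured TCP pose, the force and the opening at its end, in the units of the state.
- robot.get_state(): the state, without advancing time (a new reading comes with each control period).
- eyes.get_image(name): name is "side" or "top" or "wrist"; returns the picture (384x512x3 uint8, blue, green, red); there is no depth.
- eyes.camera_info(name): a dict with "fx", "fy", "cx", "cy" (pixels), "position" and "rotation" of the camera in the world. Camera axes: x right, y down, z forward; pixel columns grow to the right and rows downward; lengths in mm; the calibration is good to about 2 mm. A picture is of the moment at which its call begins: read the wrist's pose just before it. camera_info takes no time and is no camera call; for the wrist camera it gives the pose at the moment of the call.
- robot.finish_job(): hands the job in, once; it reports no verdict.
Trained networks look in the newest picture that a camera, given by its name, has taken for a name from the list of things; names that differ only in an ending like _2 or _b are one class to them, and where a whole thing is asked for, a point or a joint stands for the part that bears it (a point fixed in the world has none). Each returns a list of dicts, best first, with "confidence" (0 to 1); they miss things now and then, are a little off and sometimes report something else, mostly with a low value. They report only what shows in the picture. A call takes as long as a camera call. They do not tell look-alikes from the thing itself.
- eyes.find_in(camera, name): "position" ([column, row] in pixels, amid what is visible of it).
- eyes.silhouettes(camera, name): "pixels" (384x512 bool, what is visible of it) and "position" ([column, row] in pixels, amid what is visible of it).
- eyes.landmark_of(camera, name): "position" ([column, row] in pixels: a listed point, or the origin of a listed thing).
The state is a dict: "clock": time; "qpos": joint angles; "dq": joint speeds; "joint_torque": joint torques, N m; "position": TCP position; "eef_rot": TCP orientation; "contact_force": force on the tool from outside, world axes, zero at the start; "moment": the same for the moment, N m; "finger_gap": opening from 0.0 (shut) to 1.0 (fully open).
Only numpy, scipy, OpenCV 4.12 (cv2) and the standard library are available. Lean on these libraries where they do the work, as an engineer would, in place of code of your own. Each camera call takes 0.05 s, during which the arm holds its last target. There are 200 camera calls.

## Working session

There is one attempt and no reset: what is moved stays moved. The work goes in short steps, Python scripts to look and compute and a tool call to move; the robot and the scene stay as the last step left them, time stands still between calls to the robot, and variables do not carry over. Pictures are saved under pics/ and viewed, about 8 in all and at most 12, crops included, and the job is handed in when it is done.

Besides the shell and the picture viewer there is one more tool, called after "Request:" as name(argument=value, ...) on one line, values as JSON. send_rows: Moves the arm, as the interface text tells. Its arguments: {"type":"object","properties":{"plan":{"type":"array","items":{"type":"object","properties":{"dp":{"type":"array","items":{"type":"number"}},"dr":{"type":"array","items":{"type":"number"}}}}},"grip":{"type":"number"}},"required":["plan"]}

```bash
ls; mkdir -p pics; python3 - <<'E'
from workcell import robot, eyes
import cv2, numpy as np
print(robot.tip_reach, robot.get_state())
for c in ("top","side"):
    im=eyes.get_image(c); cv2.imwrite(f"pics/{c}0.png",im)
    i=eyes.camera_info(c); print(c,i)
    for n in ("lane_end","bridge","carton_center","next_hole","bar_nose","knob_center","jig"):
        try: print(n,[(np.round(d["position"],1).tolist(),round(d["confidence"],2)) for d in eyes.landmark_of(c,n)][:3])
        except Exception as e: print(n,e)
a=cv2.imread("pics/top0.png")
cv2.imwrite("pics/top0b.png",cv2.resize(a,(800,600),interpolation=cv2.INTER_CUBIC))
a=cv2.imread("pics/side0.png")
cv2.imwrite("pics/side0b.png",cv2.resize(a,(800,600),interpolation=cv2.INTER_CUBIC))
E
```

```text
pics
8.0 {'clock': 0.0, 'qpos': array([-1.56436773e+00,  3.13478692e-01,  1.49843283e+00,  8.56326011e-06,
        1.33098781e+00, -2.23396807e-01]), 'dq': array([ 4.19219412e-05,  3.58555721e-04, -3.94291557e-04, -5.21044782e-04,
        5.87452496e-04,  1.09594236e-03]), 'joint_torque': array([ 1.71814042e-05, -4.12267184e+01, -2.59743243e+01, -1.37315001e-04,
        4.11693327e-03, -9.33457642e-06]), 'position': array([ 119.58920143, -510.9506679 ,  238.721987  ]), 'eef_rot': array([ 7.83519308e-01, -6.21367095e-01, -4.06001516e-04, -5.11885885e-04]), 'contact_force': array([-0.60295512,  0.55710944,  0.24144729]), 'moment': array([0.00934622, 0.03122956, 0.06310337]), 'finger_gap': 1.0000529132749199}
top {'fx': 474.78377527733284, 'fy': 474.78377527733284, 'cx': 249.6525181718084, 'cy': 188.86306645118032, 'position': array([ 346.77759405,   -2.13515393, 1691.93580135]), 'rotation': array([ 0.70707314, -0.70528352,  0.03639126, -0.03603349])}
lane_end [([212.9, 207.8], 0.84)]
bridge [([227.4, 206.1], 0.58), ([214.0, 207.9], 0.54)]
carton_center [([353.6, 263.8], 0.84), ([175.9, 260.8], 0.63), ([304.9, 145.7], 0.33)]
next_hole [([261.5, 168.2], 0.57)]
bar_nose [([264.4, 180.5], 0.71)]
knob_center [([260.2, 141.9], 0.37)]
jig [([263.5, 199.3], 0.78), ([216.5, 167.6], 0.7)]
side {'fx': 495.4976694169713, 'fy': 495.4976694169713, 'cx': 257.11393797015535, 'cy': 184.3672873474205, 'position': array([ 289.6007917 , 1082.334741  , 1455.10500301]), 'rotation': array([-0.08244808,  0.9394766 , -0.33114127,  0.03052039])}
lane_end [([263.4, 231.4], 0.83)]
bridge [([262.9, 207.5], 0.66), ([264.4, 228.9], 0.5), ([225.0, 221.3], 0.42)]
carton_center [([312.4, 261.2], 0.94), ([261.9, 170.3], 0.67), ([333.6, 136.7], 0.58)]
next_hole [([232.1, 175.6], 0.91)]
bar_nose [([245.8, 178.3], 0.65)]
knob_center [([208.7, 169.3], 0.54)]
jig [([262.7, 185.5], 0.59)]
```

View pics/top0b.png

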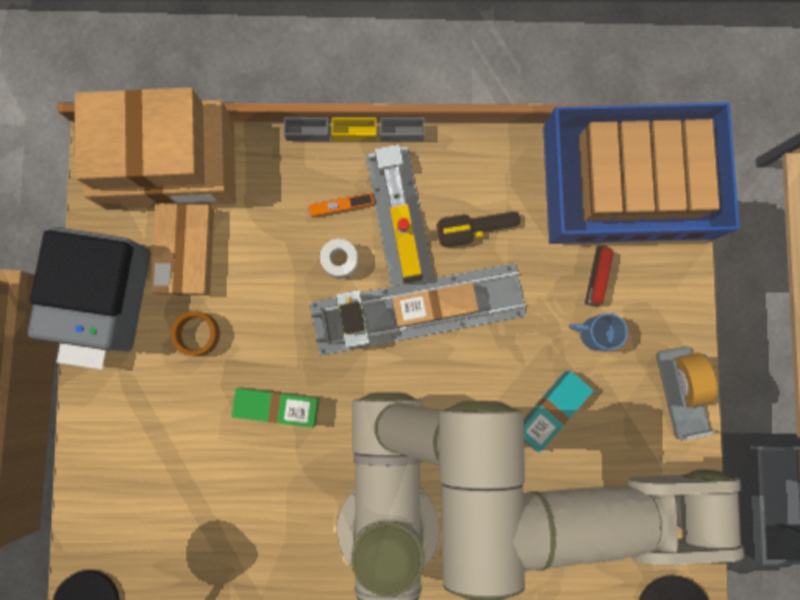

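View pics/side0b.png

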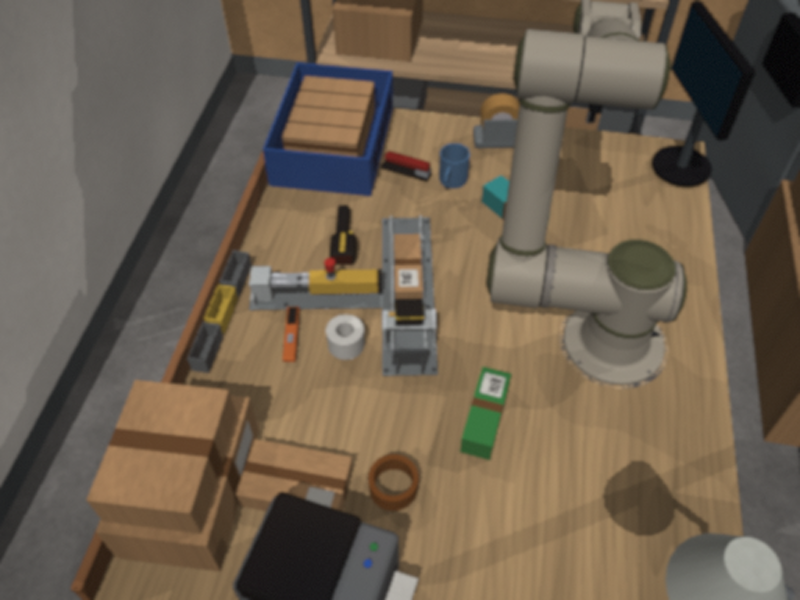

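The brown carton with the white label in the grey lane (top image, about (437,305) of 800x600) is the carton to move. The green one (275,407) and the turquoise one (557,410) stand outside the lane, so they are look-alikes. Next I'll fit the jig pose.

```bash
cat > h.py <<'E'
import numpy as np, cv2
from scipy.spatial.transform import Rotation as R
from scipy.optimize import least_squares
from workcell import robot, eyes
def proj(info,P):
    q=(np.atleast_2d(P)-info["position"])@R.from_quat(info["rotation"]).as_matrix()
    return np.c_[info["fx"]*q[:,0]/q[:,2]+info["cx"],info["fy"]*q[:,1]/q[:,2]+info["cy"]]
def j2w(j,P):
    P=np.atleast_2d(np.array(P,float)); c,s=np.cos(j[2]),np.sin(j[2])
    return np.c_[j[0]+c*P[:,0]-s*P[:,1], j[1]+s*P[:,0]+c*P[:,1], P[:,2]]
def w2j(j,P):
    P=np.atleast_2d(np.array(P,float)); c,s=np.cos(j[2]),np.sin(j[2]); d=P[:,:2]-j[:2]
    return np.c_[c*d[:,0]+s*d[:,1], -s*d[:,0]+c*d[:,1], P[:,2]]
def back(info,uv,z):
    d=R.from_quat(info["rotation"]).as_matrix()@[(uv[0]-info["cx"])/info["fx"],(uv[1]-info["cy"])/info["fy"],1]
    return info["position"]+d*(z-info["position"][2])/d[2]
PTS=dict(lane_end=(0,200,6),bridge=(0,140,82),next_hole=(105,-7,56),bar_nose=(62,-7,40),knob_center=(180,-7,101),jig=(0,0,0))
def fit(obs,x0):  # obs: (info, jigpoint, uv, weight)
    f=lambda j: np.concatenate([w*(proj(i,j2w(j*[1,1,.01],p))[0]-uv) for i,p,uv,w in obs])
    r=least_squares(f,np.array(x0)*[1,1,100],loss="soft_l1",f_scale=1.5)
    j=r.x*[1,1,.01]; return j,[(p,np.round(proj(i,j2w(j,p))[0]-uv,1).tolist()) for i,p,uv,w in obs]
E
python3 - <<'E'
from h import *
T=eyes.camera_info("top");S=eyes.camera_info("side");k=1/1.5625
obs=[(T,PTS["lane_end"],(212.9,207.8),1),(T,PTS["bridge"],(227.4,206.1),.6),(T,PTS["next_hole"],(261.5,168.2),.6),(T,PTS["bar_nose"],(264.4,180.5),1),(T,PTS["knob_center"],(258,143.2),1),(T,PTS["jig"],(263.5,199.3),.6),
(S,PTS["lane_end"],(263.4,231.4),1),(S,PTS["bridge"],(262.9,207.5),.6),(S,PTS["next_hole"],(232.1,175.6),1),(S,PTS["bar_nose"],(245.8,178.3),1),(S,PTS["knob_center"],(211,169.6),1),(S,PTS["jig"],(262.7,185.5),.6)]
for p,uv in zip([(62,232,6),(-62,232,6),(-62,-248,6),(62,-248,6)],[(311,300),(320,354),(526,312),(518,265)]): obs.append((T,p,(uv[0]*k,uv[1]*k),1))
j,res=fit(obs,[400,0,.2]); print(j,*res,sep="\n")
for n in ("carton_center",):
    for c,i in (("top",T),("side",S)):
        eyes.get_image(c)
        for d in eyes.silhouettes(c,n):
            m=d["pixels"]; ys,xs=np.nonzero(m); print(c,d["confidence"],d["position"],xs.min(),xs.max(),ys.min(),ys.max(), w2j(j,back(i,d["position"],60)))
E
```

```text
[ 4.84521846e+02 -6.07007454e+01  1.90441397e-01]
((0, 200, 6), [-2.3, 1.5])
((0, 140, 82), [-1.2, -1.4])
((105, -7, 56), [1.1, -0.4])
((62, -7, 40), [0.4, -0.1])
((180, -7, 101), [0.8, 1.2])
((0, 0, 0), [2.3, -0.3])
((0, 200, 6), [-2.0, -0.8])
((0, 140, 82), [-1.7, -3.6])
((105, -7, 56), [-0.3, 0.7])
((62, -7, 40), [-2.2, 0.6])
((180, -7, 101), [-0.5, -1.0])
((0, 0, 0), [-2.3, 1.4])
((62, 232, 6), [-0.3, 1.9])
((-62, 232, 6), [0.1, 1.7])
((-62, -248, 6), [1.0, 3.3])
((62, -248, 6), [-1.0, -0.6])
top 0.89 [352.2, 262.7] 335 377 236 288 [[-272.68314651 -244.28791296   60.        ]]
top 0.73 [277.2, 195.6] 251 304 181 208 [[ -0.21640425 -37.8022314   60.        ]]
top 0.47 [381.7, 177.8] 375 392 157 195 [[  -7.09605789 -405.38548529   60.        ]]
side 0.86 [262.0, 168.6] 252 270 149 191 [[ -6.59351847 -39.02878369  60.        ]]
side 0.81 [319.3, 127.8] 309 325 112 139 [[-238.96887706 -249.10245321   60.        ]]
side 0.67 [310.2, 264.4] 295 326 235 293 [[-152.3965294   367.17801798   60.        ]]
side 0.63 [186.5, 215.1] 181 191 196 231 [[257.78931225 167.64872939  60.        ]]
```

```bash
cat >> h.py <<'E'
J=np.array([484.5,-60.7,0.1904])
def go(jp,j=J):
    "remaining shift in the tool axes, and turn about tool z, to put the TCP at jig point jp, jaws along jig x"
    s=robot.get_state(); M=R.from_quat(s["eef_rot"]).as_matrix()
    best=None
    for a in (0,np.pi):
        y=j[2]+a; D=np.c_[[np.cos(y),np.sin(y),0],[np.sin(y),-np.cos(y),0],[0,0,-1]]
        rv=R.from_matrix(M.T@D).as_rotvec(degrees=True)
        if best is None or np.linalg.norm(rv)<np.linalg.norm(best[0]): best=(rv,D)
    d=j2w(j,jp)[0]-s["position"]
    print("t",round(s["clock"],2),"tcp jig",w2j(j,s["position"])[0].round(1),"F",s["contact_force"].round(1),"gap",round(s["finger_gap"],3),"q",s["qpos"].round(2))
    print("turn",best[0].round(1),"shift now",(M.T@d).round(1),"shift after turn",(best[1].T@d).round(1),"world",d.round(1))
E
python3 -c "
from h import *
go((0,-165,180))"
```

```text
t 1.0 tcp jig [-443.6 -373.3  239.3] F [-0.6  0.9 -0.2] gap 1.0 q [-1.56  0.31  1.5   0.    1.33 -0.22]
turn [  0.   -0.  -87.7] shift now [-190.7 -451.4   59.3] shift after turn [ 443.6 -208.3   59.3] world [396.1 288.5 -59.3]
```

Request:
send_rows(plan=[{"dp": [-17, -40.5, 0], "dr": [0, 0, -8]}, {"dp": [-11.5, -42.5, 0], "dr": [0, 0, -8]}, {"dp": [-5.5, -43.5, 0], "dr": [0, 0, -8]}, {"dp": [1, -44, 0], "dr": [0, 0, -8]}, {"dp": [7, -43.5, 0], "dr": [0, 0, -8]}, {"dp": [13, -42, 0], "dr": [0, 0, -8]}, {"dp": [18.5, -40, 0], "dr": [0, 0, -8]}, {"dp": [24, -37, 0], "dr": [0, 0, -8]}, {"dp": [29, -33, 0], "dr": [0, 0, -8]}, {"dp": [33, -29, 0], "dr": [0, 0, -8]}, {"dp": [37, -24, 0], "dr": [0, 0, -8]}, {"dp": [0, 0, 0], "dr": [0, 0, 0]}], grip=0.4)

```text
clock: 2.2
position: [517.1, -204.9, 239.2]
eef_rot: [0.992, 0.127, 0.001, 0.001]
contact_force: [0.3, -0.4, -0.6]
finger_gap: 0.397
```

```bash
python3 - <<'E'
from h import *
go((0,-165,180))
i=eyes.camera_info("wrist"); im=eyes.get_image("wrist"); print(i)
for n in ("carton_center","bar_nose","knob_center","next_hole","jig"):
    print(n,[(np.round(d["position"],1).tolist(),round(d["confidence"],2)) for d in eyes.landmark_of("wrist",n)][:3])
for n,p in PTS.items(): print(n,proj(i,j2w(J,p))[0].round())
cv2.imwrite("pics/w1.png",cv2.resize(im,(800,600)))
E
```

```text
t 2.2 tcp jig [   4.8 -147.7  239.2] F [ 0.3 -0.4 -0.6] gap 0.397 q [-0.59  0.38  1.4  -0.    1.35 -0.84]
turn [ 0.1 -0.1  3.7] shift now [-6.  16.8 59.2] shift after turn [-4.8 17.3 59.2] world [ -1.4 -17.8 -59.2]
{'fx': 321.19830814034157, 'fy': 321.19830814034157, 'cx': 258.72724588444913, 'cy': 188.96099088825144, 'position': array([ 500.88380459, -141.66145248,  373.84123725]), 'rotation': array([0.98318865, 0.12642222, 0.01670562, 0.13068445])}
carton_center [([263.9, 60.6], 0.74), ([10.3, 242.5], 0.57)]
bar_nose [([330.2, 23.7], 0.96)]
knob_center [([502.7, 17.5], 0.81), ([379.1, 23.3], 0.3)]
next_hole [([382.0, 23.6], 0.6)]
jig []
lane_end [ 279. -231.]
bridge [ 279. -228.]
next_hole [380.  23.]
bar_nose [329.  24.]
knob_center [498.  16.]
jig [263.  21.]
```

View pics/w1.png

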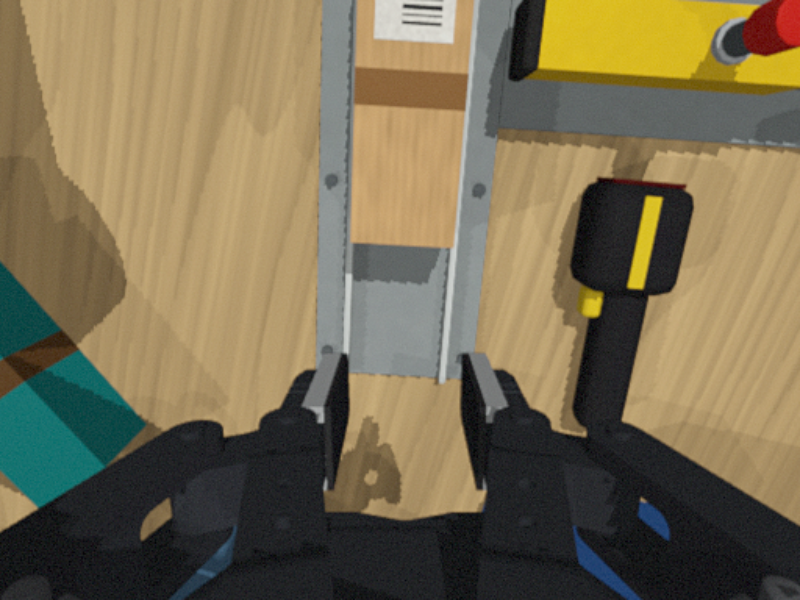

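```bash
python3 - <<'E'
from h import *
i=eyes.camera_info("wrist")
for uv,z in (((352,243),66),((453,247),66),((322,200),6),((488,200),6),((530,0),60),((529,70),60),((349,300),16),((447,300),16)): print(uv,w2j(J,back(i,np.array(uv)*.64,z)).round(1))
go((0,-165,80));go((0,-160,36))
E
```

```text
(352, 243) [[ -32.4 -137.9   66. ]]
(453, 247) [[  30.2 -137.    66. ]]
(322, 200) [[ -60.8 -117.8    6. ]]
(488, 200) [[  59.1 -111.3    6. ]]
(530, 0) [[62.7  3.5 60. ]]
(529, 70) [[ 66.5 -32.5  60. ]]
(349, 300) [[ -38.4 -189.    16. ]]
(447, 300) [[  34.2 -185.    16. ]]
t 2.5 tcp jig [   0.6 -151.3  239.6] F [-0.1 -0.4  0.8] gap 0.398 q [-0.6   0.38  1.41 -0.    1.35 -0.84]
turn [ 0.2 -0.   3.1] shift now [ -1.4  13.1 159.7] shift after turn [ -0.6  13.7 159.6] world [   2.   -13.5 -159.6]
t 2.5 tcp jig [   0.6 -151.3  239.6] F [-0.1 -0.4  0.8] gap 0.398 q [-0.6   0.38  1.41 -0.    1.35 -0.84]
turn [ 0.2 -0.   3.1] shift now [ -1.2   8.  203.6] shift after turn [ -0.6   8.7 203.6] world [   1.    -8.6 -203.6]
```

Request:
send_rows(plan=[{"dp": [-1, 15, 15], "dr": [0, 0, 3]}, {"dp": [0, 0, 45]}, {"dp": [0, 0, 45]}, {"dp": [0, 0, 45]}, {"dp": [0, 0, 40]}, {"dp": [0, 0, 10]}, {"dp": [0, 0, 0]}, {"dp": [0, 0, 0]}], grip=0.2)

```text
invalid input
```

```bash
python3 -c "
from h import *
go((0,10,36))"
```

```text
t 2.5 tcp jig [   0.6 -151.3  239.6] F [-0.1 -0.4  0.8] gap 0.398 q [-0.6   0.38  1.41 -0.    1.35 -0.84]
turn [ 0.2 -0.   3.1] shift now [   8.  -161.8  203.1] shift after turn [  -0.6 -161.3  203.6] world [ -31.1  158.3 -203.6]
```

Every row needs its turn, so I'll resend with both fields.

Request:
send_rows(plan=[{"dp": [-1, 15, 15], "dr": [0, 0, 3]}, {"dp": [0, 0, 45], "dr": [0, 0, 0]}, {"dp": [0, 0, 45], "dr": [0, 0, 0]}, {"dp": [0, 0, 45], "dr": [0, 0, 0]}, {"dp": [0, 0, 40], "dr": [0, 0, 0]}, {"dp": [0, 0, 10], "dr": [0, 0, 0]}, {"dp": [0, 0, 0], "dr": [0, 0, 0]}, {"dp": [0, 0, 0], "dr": [0, 0, 0]}], grip=0.2)

```text
clock: 3.3
position: [515.1, -233.7, 39.0]
eef_rot: [0.996, 0.087, 0.004, 0.005]
contact_force: [0.4, 0.3, 0.9]
finger_gap: 0.198
```

```bash
python3 -c "
from h import *
go((0,10,36))"
```

```text
t 3.3 tcp jig [  -2.7 -175.7   39. ] F [0.4 0.3 0.9] gap 0.198 q [-0.63  0.63  1.59 -0.    0.91 -0.8 ]
turn [ 0.6 -0.4 -0.9] shift now [  -0.3 -185.7    0.9] shift after turn [   2.7 -185.7    3. ] world [-32.5 182.8  -3. ]
```

Request:
send_rows(plan=[{"dp": [1, -12, 0], "dr": [0, 0, 0]}, {"dp": [1, -12, 0], "dr": [0.3, -0.2, -0.9]}, {"dp": [0, -12, 0], "dr": [0, 0, 0]}, {"dp": [0, -15, 0], "dr": [0, 0, 0]}, {"dp": [0, -15, 0], "dr": [0, 0, 0]}, {"dp": [0, -15, 0], "dr": [0, 0, 0]}, {"dp": [0, -15, 0], "dr": [0, 0, 0]}, {"dp": [0, -15, 0], "dr": [0, 0, 0]}, {"dp": [0, -15, 0], "dr": [0, 0, 0]}, {"dp": [0, -15, 0], "dr": [0, 0, 0]}])

```text
clock: 4.3
position: [491.6, -85.5, 43.9]
eef_rot: [0.995, 0.096, 0.007, 0.007]
contact_force: [0.2, -2.2, 2.2]
finger_gap: 0.198
```

```bash
python3 -c "
from h import *
go((0,10,36))"
```

```text
t 4.3 tcp jig [  2.3 -25.7  43.9] F [ 0.2 -2.2  2.2] gap 0.198 q [-0.4   0.5   1.8  -0.01  0.82 -0.59]
turn [ 0.9 -0.8  0.1] shift now [ -2.3 -35.8   7.3] shift after turn [ -2.3 -35.7   7.9] world [-9.  34.6 -7.9]
```

Request:
send_rows(plan=[{"dp": [-1, -6, 3], "dr": [0.5, -0.4, 0]}, {"dp": [-1, -6, 2], "dr": [0.4, -0.4, 0]}, {"dp": [0, -6, 1], "dr": [0, 0, 0]}, {"dp": [0, -5, 0], "dr": [0, 0, 0]}, {"dp": [0, -4, 0], "dr": [0, 0, 0]}, {"dp": [0, -3, 0], "dr": [0, 0, 0]}])

```text
clock: 4.9
position: [483.4, -53.4, 37.2]
eef_rot: [0.995, 0.096, -0.001, -0.0]
contact_force: [-0.4, -2.3, 2.3]
finger_gap: 0.202
```

```bash
python3 -c "
from h import *
go((0,10,36))"
```

```text
t 4.9 tcp jig [ 0.3  7.4 37.2] F [-0.4 -2.3  2.3] gap 0.202 q [-0.35  0.5   1.83  0.    0.81 -0.54]
turn [-0.1  0.1  0.1] shift now [-0.3 -2.6  1.2] shift after turn [-0.3 -2.6  1.2] world [-0.8  2.5 -1.2]
```

Request:
send_rows(plan=[{"dp": [0, -2, 0], "dr": [0, 0, 0]}, {"dp": [0, -2, 0], "dr": [0, 0, 0]}, {"dp": [0, -2, 0], "dr": [0, 0, 0]}])

```text
clock: 5.2
position: [483.7, -50.8, 37.8]
eef_rot: [0.995, 0.097, 0.001, 0.003]
contact_force: [0.8, -19.2, -1.4]
finger_gap: 0.203
```

Request:
send_rows(plan=[{"dp": [0, -2, 0], "dr": [0, 0, 0]}, {"dp": [0, -2, 0], "dr": [0, 0, 0]}])

```text
clock: 5.4
position: [484.1, -50.9, 38.3]
eef_rot: [0.995, 0.097, 0.002, 0.007]
contact_force: [-0.2, -16.5, -0.7]
finger_gap: 0.202
```

Request:
send_rows(plan=[{"dp": [0, 10, 0], "dr": [0, 0, 0]}, {"dp": [0, 20, 0], "dr": [0, 0, 0]}, {"dp": [0, 5, -30], "dr": [0, 0, 0]}, {"dp": [0, 0, -45], "dr": [0, 0, 0]}, {"dp": [0, 0, -45], "dr": [0, 0, 0]}, {"dp": [30, 0, -40], "dr": [0, 0, 0]}, {"dp": [40, 0, 0], "dr": [0, 0, 0]}, {"dp": [40, 0, 0], "dr": [0, 0, 0]}, {"dp": [30, 0, 0], "dr": [0, 0, 0]}, {"dp": [0, 0, 0], "dr": [0, 0, 0]}, {"dp": [0, 0, 0], "dr": [0, 0, 0]}, {"dp": [0, 0, 0], "dr": [0, 0, 0]}], grip=0.2)

```text
clock: 6.6
position: [628.6, -56.5, 200.9]
eef_rot: [0.995, 0.096, -0.004, 0.001]
contact_force: [0.2, 0.6, 0.6]
finger_gap: 0.198
```

```bash
python3 - <<'E'
from h import *
go((180,-7,150))
i=eyes.camera_info("wrist"); im=eyes.get_image("wrist")
for n in ("carton_center","bar_nose","knob_center","next_hole","bridge"):
    print(n,[(np.round(d["position"],1).tolist(),round(d["confidence"],2)) for d in eyes.landmark_of("wrist",n)][:3])
for n,p in PTS.items(): print(n,proj(i,j2w(J,p))[0].round())
print(proj(i,j2w(J,[(-32,20,66),(32,20,66)])).round()/.64)
cv2.imwrite("pics/w2.png",cv2.resize(im,(800,600)))
E
```

```text
t 6.6 tcp jig [142.3 -23.1 200.9] F [0.2 0.6 0.6] gap 0.198 q [-0.27  0.58  1.2  -0.    1.37 -0.46]
turn [0.  0.4 0.1] shift now [ 38.1 -16.1  50.6] shift after turn [ 37.7 -16.1  50.9] world [ 34.   23.  -50.9]
carton_center [([95.2, 21.6], 0.64)]
bar_nose [([175.8, 156.2], 0.98)]
knob_center [([315.9, 172.4], 0.78)]
next_hole [([219.0, 158.9], 0.63)]
bridge []
lane_end [ 97. -86.]
bridge [ 53. -45.]
next_hole [218. 160.]
bar_nose [174. 157.]
knob_center [310. 171.]
jig [124. 144.]
[[ 79.6875 203.125 ]
 [198.4375 203.125 ]]
```

View pics/w2.png

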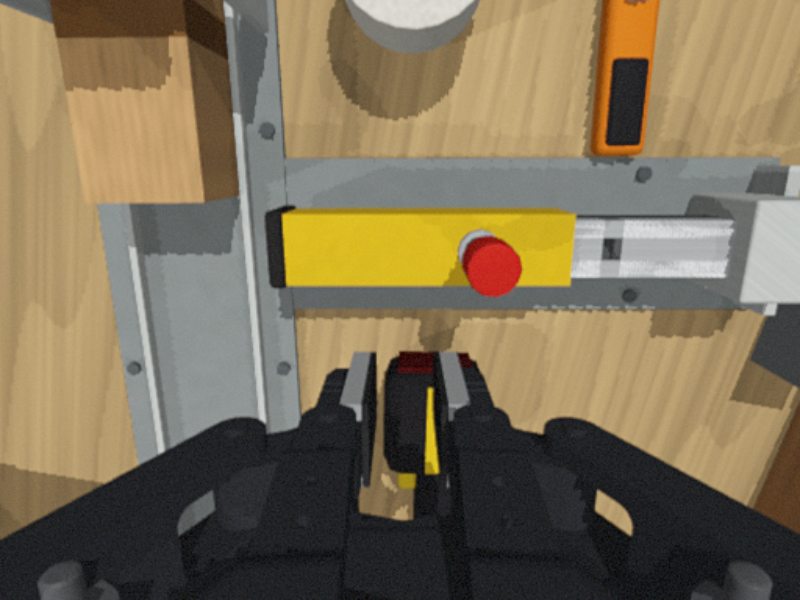

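Wrist view: the carton's rear edge is at row ~202 (predicted 203 for fully home). The red knob's top is centred near (492,267), a few px right of the prediction.

```bash
python3 - <<'E'
from h import *
i=eyes.camera_info("wrist")
print(w2j(J,back(i,np.array((492,267))*.64,114)),w2j(J,back(i,(315.9,172.4),101)))
for uv in ((463,267),(521,267)): print(w2j(J,back(i,np.array(uv)*.64,114)))
go((183.5,-7.5,160))
E
```

```text
[[181.89042679  -4.74171961 114.        ]] [[184.93115545  -8.6250816  101.        ]]
[[168.81084497  -4.77749588 114.        ]]
[[194.95887935  -4.70597378 114.        ]]
t 6.9 tcp jig [142.7 -23.3 201.6] F [-0.3  0.1 -0.4] gap 0.2 q [-0.27  0.58  1.2  -0.    1.37 -0.46]
turn [0.1 0.3 0.1] shift now [ 41.  -15.8  41.3] shift after turn [ 40.8 -15.8  41.6] world [ 37.1  23.2 -41.6]
```

Request:
send_rows(plan=[{"dp": [20, -8, 10], "dr": [0, 0.3, 0]}, {"dp": [20, -8, 20], "dr": [0, 0, 0]}, {"dp": [0, 0, 10], "dr": [0, 0, 0]}, {"dp": [0, 0, 0], "dr": [0, 0, 0]}, {"dp": [0, 0, 0], "dr": [0, 0, 0]}], grip=0.65)

```text
clock: 7.4
position: [665.6, -33.9, 162.3]
eef_rot: [0.995, 0.095, 0.001, 0.001]
contact_force: [0.4, 0.2, 0.9]
finger_gap: 0.655
```

```bash
python3 - <<'E'
from h import *
go((183,-7,92))
i=eyes.camera_info("wrist"); im=eyes.get_image("wrist")
for n in ("bar_nose","knob_center"):
  for d in eyes.landmark_of("wrist",n)[:2]: print(n,d["position"],round(d["confidence"],2),w2j(J,back(i,d["position"],PTS[n][2])))
cv2.imwrite("pics/w3.png",cv2.resize(im,(800,600)))
E
```

```text
t 7.4 tcp jig [182.9  -7.9 162.3] F [0.4 0.2 0.9] gap 0.655 q [-0.23  0.69  1.12 -0.    1.33 -0.41]
turn [ 0.2 -0.1 -0. ] shift now [-0.  -1.1 70.3] shift after turn [ 0.1 -0.9 70.3] world [ -0.1   0.9 -70.3]
bar_nose [112.4, 181.5] 0.58 [[62.68046125 -5.80160052 40.        ]]
knob_center [256.5, 204.6] 0.68 [[181.74074638  -6.04804818 101.        ]]
```

View pics/w3.png

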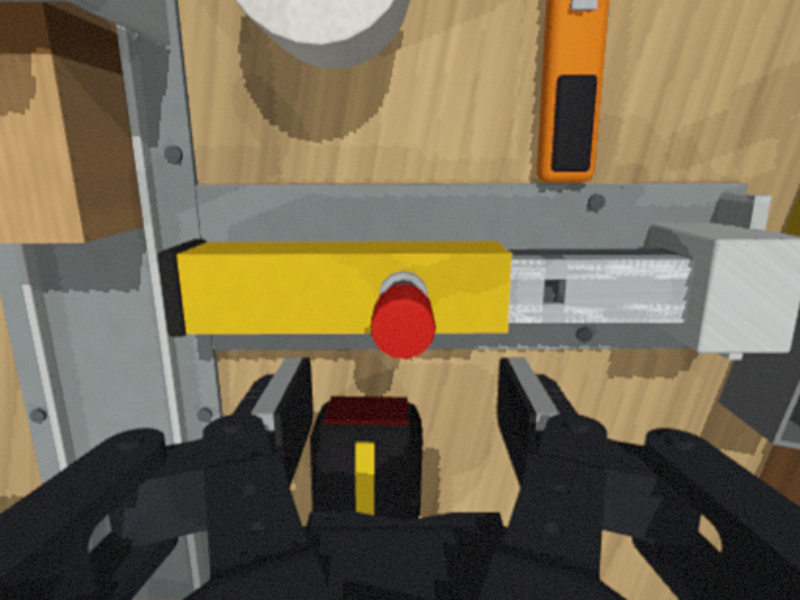

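Wrist view: the knob (403,320) is centred between the fingers (307 and 500), so I'll descend and grip.

Request:
send_rows(plan=[{"dp": [-0.5, -1.5, 25], "dr": [0, 0, 0]}, {"dp": [0, 0, 25], "dr": [0, 0, 0]}, {"dp": [0, 0, 18], "dr": [0, 0, 0]}, {"dp": [0, 0, 2], "dr": [0, 0, 0]}, {"dp": [0, 0, 0], "dr": [0, 0, 0]}])

```text
clock: 8.05
position: [666.3, -34.5, 96.0]
eef_rot: [0.996, 0.094, 0.005, 0.003]
contact_force: [0.5, 0.3, 0.0]
finger_gap: 0.651
```

```bash
python3 -c "
from h import *
go((182.5,-7,92))"
```

```text
t 8.05 tcp jig [183.5  -8.7  96. ] F [0.5 0.3 0. ] gap 0.651 q [-0.23  0.75  1.2  -0.    1.19 -0.41]
turn [ 0.4 -0.6 -0.1] shift now [-1.1 -1.7  3.9] shift after turn [-1.  -1.7  4. ] world [-1.3  1.5 -4. ]
```

Request:
send_rows(plan=[{"dp": [-1, -1.5, 4], "dr": [0.4, -0.6, 0]}, {"dp": [0, 0, 0], "dr": [0, 0, 0]}])

```text
clock: 8.25
position: [665.7, -33.5, 94.0]
eef_rot: [0.996, 0.094, 0.001, 0.0]
contact_force: [-0.5, 0.1, 0.2]
finger_gap: 0.655
```

Request:
send_rows(plan=[{"dp": [0, 0, 0], "dr": [0, 0, 0]}, {"dp": [0, 0, 0], "dr": [0, 0, 0]}, {"dp": [0, 0, 0], "dr": [0, 0, 0]}, {"dp": [0, 0, 0], "dr": [0, 0, 0]}, {"dp": [0, 0, 0], "dr": [0, 0, 0]}, {"dp": [0, 0, 0], "dr": [0, 0, 0]}], grip=0.1)

```text
clock: 8.85
position: [666.4, -33.6, 95.8]
eef_rot: [0.996, 0.094, 0.002, 0.001]
contact_force: [0.0, 0.4, -1.0]
finger_gap: 0.285
```

```bash
python3 -c "
from h import *
go((182.5,-7,92))"
```

```text
t 8.85 tcp jig [183.7  -7.8  95.8] F [ 0.   0.4 -1. ] gap 0.285 q [-0.23  0.75  1.19  0.    1.2  -0.41]
turn [ 0.1 -0.2 -0.1] shift now [-1.2 -0.8  3.8] shift after turn [-1.2 -0.8  3.8] world [-1.3  0.6 -3.8]
```

Request:
send_rows(plan=[{"dp": [0, 0, -4], "dr": [0, 0, 0]}, {"dp": [0, 0, -4], "dr": [0, 0, 0]}, {"dp": [0, 0, -4], "dr": [0, 0, 0]}])

```text
clock: 9.15
position: [665.6, -33.7, 105.9]
eef_rot: [0.996, 0.094, 0.0, 0.0]
contact_force: [2.6, -0.2, -9.4]
finger_gap: 0.287
```

```bash
python3 -c "
from h import *
go((108.5,-7,107))"
```

```text
t 9.15 tcp jig [182.9  -7.8 105.9] F [ 2.6 -0.2 -9.4] gap 0.287 q [-0.23  0.74  1.18 -0.    1.22 -0.41]
turn [ 0.  -0.  -0.2] shift now [-74.5  -0.6  -1.2] shift after turn [-74.4  -0.8  -1.1] world [-73.2 -13.3   1.1]
```

Request:
send_rows(plan=[{"dp": [0, 0, -2.5], "dr": [0, 0, 0]}, {"dp": [-4, 0, 0], "dr": [0, 0, 0]}, {"dp": [-8, 0, 0], "dr": [0, 0, 0]}])

```text
clock: 9.45
position: [653.6, -36.0, 107.7]
eef_rot: [0.996, 0.094, 0.0, 0.0]
contact_force: [2.7, -1.5, -8.9]
finger_gap: 0.282
```

```bash
python3 -c "
from h import *
go((107.9,-7.8,107.5))"
```

```text
t 9.45 tcp jig [170.7  -7.8 107.7] F [ 2.7 -1.5 -8.9] gap 0.282 q [-0.23  0.71  1.22 -0.    1.2  -0.42]
turn [ 0.  -0.  -0.1] shift now [-62.8   0.2   0.2] shift after turn [-62.8   0.    0.2] world [-61.7 -11.9  -0.2]
```

Request:
send_rows(plan=[{"dp": [-10, 0, 0], "dr": [0, 0, 0]}, {"dp": [-12, 0, 0], "dr": [0, 0, 0]}, {"dp": [-12, 0, 0], "dr": [0, 0, 0]}, {"dp": [-12, 0, 0], "dr": [0, 0, 0]}, {"dp": [-8, 0, 0], "dr": [0, 0, 0]}, {"dp": [-5, 0, 0], "dr": [0, 0, 0]}])

```text
clock: 10.05
position: [592.2, -48.1, 107.1]
eef_rot: [0.996, 0.094, 0.001, 0.001]
contact_force: [2.9, -1.3, -9.8]
finger_gap: 0.282
```

```bash
python3 -c "
from h import *
go((107.9,-7.8,107.5))"
```

```text
t 10.05 tcp jig [108.2  -8.  107.1] F [ 2.9 -1.3 -9.8] gap 0.282 q [-0.28  0.59  1.44 -0.    1.11 -0.47]
turn [ 0.1 -0.1 -0.2] shift now [-0.3 -0.2 -0.4] shift after turn [-0.3 -0.2 -0.4] world [-0.3  0.1  0.4]
```

Now lower gently; home should put the TCP at about z 95.

Request:
send_rows(plan=[{"dp": [-0.3, 0, 2], "dr": [0, 0, 0]}, {"dp": [0, 0, 2], "dr": [0, 0, 0]}, {"dp": [0, 0, 2], "dr": [0, 0, 0]}, {"dp": [0, 0, 2], "dr": [0, 0, 0]}])

```text
clock: 10.45
position: [591.6, -48.2, 98.9]
eef_rot: [0.996, 0.094, 0.0, 0.001]
contact_force: [-1.2, -1.6, -4.9]
finger_gap: 0.282
```

Request:
send_rows(plan=[{"dp": [0, 0, 2], "dr": [0, 0, 0]}, {"dp": [0, 0, 2], "dr": [0, 0, 0]}])

```text
clock: 10.65
position: [592.2, -48.2, 95.6]
eef_rot: [0.996, 0.094, 0.001, 0.001]
contact_force: [-2.0, 1.5, 11.2]
finger_gap: 0.281
```

```bash
python3 -c "
from h import *
go((107.9,-7.8,94.5))"
```

```text
t 10.65 tcp jig [108.1  -8.1  95.6] F [-2.   1.5 11.2] gap 0.281 q [-0.28  0.6   1.45 -0.    1.08 -0.47]
turn [ 0.1 -0.1 -0.1] shift now [-0.2 -0.3  1.1] shift after turn [-0.2 -0.3  1.1] world [-0.3  0.3 -1.1]
```

Request:
send_rows(plan=[{"dp": [0, 0, 0], "dr": [0, 0, 0]}, {"dp": [0, 0, 0], "dr": [0, 0, 0]}, {"dp": [0, 0, 0], "dr": [0, 0, 0]}])

```text
clock: 10.95
position: [592.4, -48.1, 95.9]
eef_rot: [0.996, 0.094, 0.001, 0.001]
contact_force: [0.1, -0.5, -4.4]
finger_gap: 0.28
```

```bash
python3 - <<'E'
from h import *
go((108,-8,95))
i=eyes.camera_info("wrist"); a=eyes.get_image("wrist"); 
for d in eyes.landmark_of("wrist","bar_nose")[:1]: print(d["position"],d["confidence"],w2j(J,back(i,d["position"],40)))
s=eyes.camera_info("side"); b=eyes.get_image("side"); t=eyes.get_image("top")
print(proj(s,j2w(J,[(0,20,66),(0,200,58)])).round())
b=cv2.resize(b[110:260,120:320],(400,300),interpolation=cv2.INTER_CUBIC); t=cv2.resize(t[90:240,170:370],(400,300),interpolation=cv2.INTER_CUBIC)
cv2.imwrite("pics/f.png",np.hstack([np.vstack([b,t]),cv2.resize(a,(400,300)).repeat(2,0)]))
E
```

```text
t 10.95 tcp jig [108.3  -8.   95.9] F [ 0.1 -0.5 -4.4] gap 0.28 q [-0.28  0.6   1.45 -0.    1.08 -0.47]
turn [ 0.1 -0.1 -0.1] shift now [-0.3  0.   0.9] shift after turn [-0.3  0.   0.9] world [-0.3 -0.1 -0.9]
[68.2, 209.1] 0.59 [[-10.52900086  -6.99004103  40.        ]]
[[261. 180.]
 [262. 222.]]
```

View pics/f.png

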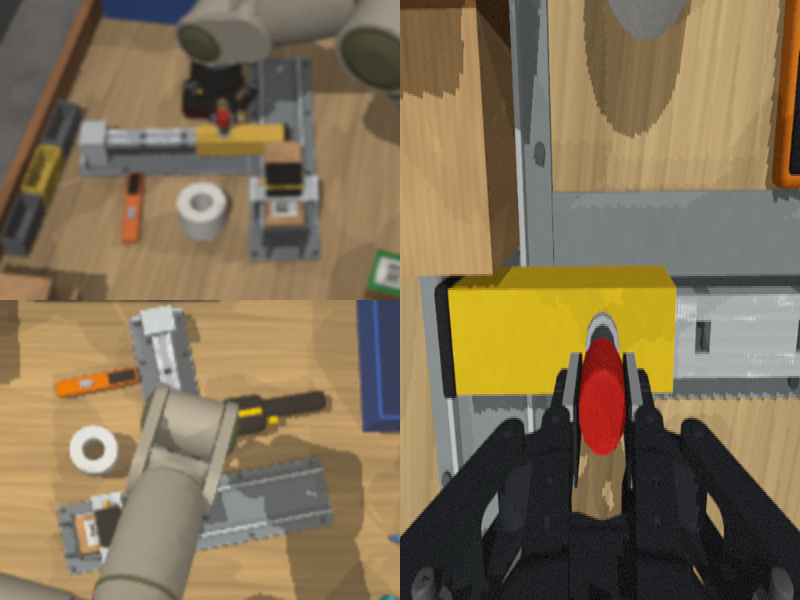

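The pictures show the bar out across the lane behind the carton, and the carton under the bridge at the stop. The wrist still carries about 4.4 N of the spring, so I'll press down slightly to make sure the pin is home.

Request:
send_rows(plan=[{"dp": [0, 0, 1.5], "dr": [0, 0, 0]}, {"dp": [0, 0, 1.5], "dr": [0, 0, 0]}])

```text
clock: 11.35
position: [593.3, -48.0, 95.7]
eef_rot: [0.996, 0.094, 0.002, 0.001]
contact_force: [-8.2, -0.0, 11.5]
finger_gap: 0.28
```

```bash
python3 - <<'E'
from h import *
go((108,-8,95)); 
for _ in range(4): eyes.get_image("side")
go((108,-8,95))
E
```

```text
t 11.35 tcp jig [109.2  -8.1  95.7] F [-8.2 -0.  11.5] gap 0.28 q [-0.28  0.6   1.45 -0.    1.08 -0.47]
turn [ 0.2 -0.2 -0.1] shift now [-1.2 -0.1  0.7] shift after turn [-1.2 -0.1  0.7] world [-1.2 -0.1 -0.7]
t 11.55 tcp jig [109.2  -8.1  95.7] F [-6.2  0.3  7.1] gap 0.284 q [-0.28  0.6   1.45 -0.    1.08 -0.47]
turn [ 0.2 -0.2 -0.1] shift now [-1.2 -0.1  0.7] shift after turn [-1.2 -0.1  0.7] world [-1.2 -0.1 -0.7]
```

```bash
python3 -c "
from h import *
print(robot.finish_job()); go((108,-8,95))"
```

```text
the job is handed in; nothing more can be done
None
the job is handed in; nothing more can be done
```

I slid the brown sock carton under the bridge and up against the end stop. I then lifted the red knob about 12 mm, slid the bar 75 mm out across the lane and let the pin drop into the next hole. I handed the job in at about 11.6 s, still holding the knob; no verdict was reported.

**Last checks:**
- **Carton:** it stopped dead at the end stop under a push of about 19 N. In the picture its rear edge was within a pixel or two of the position expected for fully home. I only pushed it level from behind and never gripped it. It looked down in its lane in the pictures, but I did not measure its height.
- **Pin:** the knob came back to the height it had when I gripped it, within about 0.1 mm (resting on the tube would be about 8 mm higher). The arm was pressing it down with about 7 N at the end.
- **Bar:** it resisted a sideways pull of about 6–8 N, well above its 2 N of friction, so the pin is holding it.
- **Bystanders:** the ones visible in the final pictures looked undisturbed, and none of the contact forces I read suggested a touch. The stapler, mug, tape roll and turquoise look-alike were outside those crops or nearly so.

**Disagreements:**
- The camera put the bar's nose at about -10.5 mm against the nominal -13 mm. That fits the 1.5 mm of play plus calibration error.
- The arm kept a small sideways load of about 6 N on the knob when I handed in.

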